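Uncover the sample cell and hold its ring up flush with the lift lever

ROBOT

A 7-joint arm with a two-finger parallel gripper is mounted at the origin on the work surface. World frame = base frame: x ahead of the robot, y to its left, z up, the work surface at z = 0. Lengths are in m, angles in rad, forces in N, time in s.
With the tool pointing down it reaches from about 0.425 to 0.925 m from the base axis. Payload 6.8 kg.
Tool frame: the origin (TCP) lies at the very end of the fingers, on their centre line; the grasp point (between the pads) lies 19 mm behind it; y points along the fingers, z is the direction in which the jaws open and shut, and the axes are right-handed (so a half turn about y gives the same grasp; the last joint's range is limited). The gripper opens to 85 mm and grips with 20 to 120 N. Pads are 22 mm wide; open, the fingers measure 114 mm over their backs; the gripper's body (76 mm by 85 mm) begins 54 mm behind the grasp point. The pads swing forward as they close: fully open they stand 13 mm farther back than shut.
Start: joints at [1.046, 0.477, 0.022, 1.555, -0.011, 1.109, -0.083], TCP at [0.273, -0.617, 0.231] pointing down, gripper open.
Joint ranges: [-2.96, 2.96], [-0.34, 2.1], [-1.41, 1.46], [0.24, 2.44], [-1.37, 4.51], [0.17, 1.92], [-2.96, 2.96]. Speed limits (rad/s): [2.39, 2.39, 3.14, 3.14, 3.14, 3.14, 3.14].

INTERFACE

Orientations are given as a rotation vector (axis times angle).
In Python, from bench import r gives the robot as it stands.
- The arm moves only by the tool drive_tool, never from a script. Its argument "series" is a list of rows, each a list of 7 numbers: the shift along the tool's x, y, z in mm, then the turn, a rotation vector about the tool's x, y, z in degrees, then the finger opening in mm, from 0 to 85.4. In form: [[tx, ty, tz, wx, wy, wz, grip], ...]. A call has 1 to 5 rows; each row is the pose to reach, as a shift and turn from the pose measured when the call began, along the tool's axes at that moment; what a row does not reach only later rows make up. A row lasts 1/10 s, in which the tool goes at most 50 mm and 8.59 degrees, less where a joint would pass 70% of its speed; a pose out of reach is approached as far as the arm can. A call with a gripper value outside its range is refused whole. The fingers move at their own pace and stop on an object; "squeeze" is the grip in N (left out, the last holds). Time passes only in rows, so rows that repeat a pose let the fingers close. It gives the time, the measured TCP pose, the force and the opening at its end, in the units of the state.
- r.get_obs(): the state, without advancing time (a new reading comes with each control period).
- r.grab_frame(name): name is "side" or "top"; returns a dict with "frame" (480x640x3 uint8, blue, green, red), "intrinsics" (3x3 intrinsics, pixels), "rvec" (rotation vector, rad) and "tvec" (3), from world to camera coordinates, as OpenCV has them. Camera axes: x right, y down, z forward; pixel columns grow to the right and rows downward; lengths in m; the calibration is good to about 2 mm. A picture is of the moment at which its call begins. There is no depth.
- r.hand_in(): hands the job in, once; it reports no verdict.
The state is a dict: "clock": time; "joints": joint angles; "qvel": joint speeds; "tau": joint torques, N m; "tcp_pos": TCP position; "orientation": TCP orientation; "contact_force": force on the tool from outside, world axes, zero at the start; "moment": the same for the moment, N m; "grip_width": finger opening in m.
Only numpy, scipy, OpenCV 4.12 (cv2) and the standard library are available. Lean on these libraries where they do the work, as an engineer would, in place of code of your own. Each camera call takes 0.05 s, during which the arm holds its last target.

TASK

Lift the loose cover off the brass sample cell by its knob and set it down gently, right way up, flat inside the white tray. Then press the black pad of the stand's spring-loaded lift lever down until the ring inside the cell stands flush with the cell's rim (the lever arm is then level) and keep it there: finish while the fingers are still holding the lever at that point. Leave everything else on the bench where it is.

Things in the scene. Friction and masses are not known exactly. Their poses are not given: they have to be found in the camera images.
- cover_knob (a point): centre of the loose cover's black knob, half-way up it; z up. Knob: 26 mm across, 22 mm high, on a 14 mm wide, 8 mm high stem. Below it the aluminium disc, 96 mm across, 6 mm thick: top face 19 mm, underside 25 mm below this point; under that a spigot 72 mm across, 8 mm deep (lowest point 33 mm below this point), loose in the cell with 4 mm play. 0.15 to 0.3 kg
- cell_rim (a point): centre of the cell's mouth at rim height, 145 mm above the table. The cell is a fixed upright brass pot, 88 mm outside, 80 mm inside, on pillars over the white base plate of the stand (130 x 330 x 15 mm). Its y axis points along the plate from the cell towards the lever's pad, z up
- ring_top (a point): centre of the top face of the steel ring (72 mm across, filled with a grey porous disc) inside the cell; with the lever released it is 19 mm below the rim, and it rises 75 mm per rad of the lever: flush at 0.25 rad
- lever_pivot (a point): the lever's pivot on the stand, fixed, 65 mm above the table and 75 mm horizontally from the cell's axis towards the pad; the frame is the stand's: y points from the cell to the pad, z up
- lever_pad (a point): centre of the top face of the black round pad (48 mm across, 12 mm thick) at the free end of the steel lever arm, 150 mm from the pivot, 10 mm above the arm's mid-line; tilts with the arm. The face is 112 mm above the table released, 75 mm with the arm level (the wanted position), 38 mm at the bottom stop
- lift_lever (a joint): angle of the lift lever in rad: 0 released (pad end 0.25 rad above level), 0.25 arm level and ring flush with the rim, 0.5 bottom stop. A spring pushes it back up to 0 when let go: on the pad it takes about 2.5 N to start, 6.5 N at 0.25 and 10 N at 0.5
- tray_floor (a point): centre of the inner floor of the fixed square white tray, 170 x 170 mm outside, walls 4 mm thick and 12 mm high above the table, inner floor 4 mm above the table; axes along its sides, z up. A cover lying flat in it has its knob centre 37 mm above the table
- spare_ring: bystander: thin steel ring, 68 mm across, 20 mm high; origin at its underside's centre
- weight: bystander: dark steel disc weight, 68 mm across, 30 mm high with its boss; origin at its underside's centre
- tin: bystander: plain aluminium tin, 56 mm across, 40 mm high; origin at its underside's centre
- stapler: bystander: stapler, 130 x 34 x 55 mm; origin at its underside's centre
- spatula: bystander: spatula lying on the table, about 280 mm long; origin under its middle
- mouse: bystander: black computer mouse, 105 x 60 x 31 mm; origin at its underside's centre
Things that resemble listed ones, but are neither listed nor needed, are in the scene too. What is shaped like the part that bears cover_knob but turquoise is not meant.

How it is judged:
On the way, in this order (a step that is already met when the one before it is completed fails the run):
1. the cover is lifted clear of the cell in the fingers (z of cover_knob in the frame of cell_rim above 0.05 m and contact force between the fingers and cover above 1 N), for 0.1 s.
2. the cover lies flat and right way up inside the tray, let go (x of cover_knob in the frame of tray_floor between -0.038 and 0.038 m and y of cover_knob in the frame of tray_floor between -0.038 and 0.038 m and z of cover_knob in the frame of tray_floor below 0.039 m and angle between cover_knob's own z axis and vertical below 0.1 rad and linear speed of cover below 0.02 m/s and contact force between the fingers and cover below 0.1 N), for 0.2 s.
3. the fingers hold the lever at the flush point for a second (value of joint lift_lever between 0.21 and 0.29 rad and contact force between the fingers and lift_lever above 2 N and contact force between cover and lift_lever below 0.2 N), for 1 s.
At the end, for the whole second after the job is handed in: Cover flat (0.1 rad), right way up, at rest, let go, in the tray (centre within 38 mm of the tray's along each side). Fingers press the lever with over 2 N, holding it at 0.21 to 0.29 rad (ring flush to 3 mm), cover not on the lever; held so as the program ends and a second on (all of step 2 and all of step 3); the arm keeps its last pose, push and grip.
It fails at once if the cover is dropped (falls free faster than 0.5 m/s) (contact force between cover and anything else below 0.02 N and linear speed of cover above 0.5 m/s).
It fails at once if a bystander on the bench is moved by more than 30 mm (distance of any of spare_ring, weight, tin, stapler, spatula, mouse from where it was at the start of the episode above 0.03 m).
It also fails if it takes over 61 s, if anything falls off the work surface, if the arm or the gripper's body presses on something with over 40 N, if the wrist force passes 120 N, or if a joint passes its speed limit or range.

## Working session

There is one attempt and no reset: what is moved stays moved. The work goes in short steps, Python scripts to look and compute and a tool call to move; the robot and the scene stay as the last step left them, time stands still between calls to the robot, and variables do not carry over. Pictures are saved under pics/ and viewed, and the job is handed in when it is done.

Besides the shell and the picture viewer there is one more tool, called after ">>>" as name([rows], argument=value, ...), one row to a line, values as JSON. drive_tool: Moves the arm, as the interface text tells. Its arguments: {"type":"object","properties":{"series":{"type":"array","items":{"type":"array","items":{"type":"number"}}},"squeeze":{"type":"number"}},"required":["series"]}

```bash
mkdir -p pics; ls; python3 - <<'E'
from bench import r
import cv2
o=r.get_obs(); print(o)
for n in("side","top"):
    f=r.grab_frame(n); cv2.imwrite(f"pics/{n}0.png",f["frame"]); print(n,f["intrinsics"],f["rvec"],f["tvec"])
E
```

```text
pics
{'clock': 0.0, 'joints': array([ 1.04592705,  0.47780565,  0.02230783,  1.55643545, -0.01150937,
        1.10928075, -0.08310653]), 'qvel': array([-0.00098444, -0.00169097, -0.00095167,  0.00102022,  0.00142495,
       -0.00100841,  0.00124587]), 'tau': array([ 1.59920314e-04, -5.96447217e+01,  1.60777945e+00, -2.81193745e+01,
        1.24453800e-02,  9.30739014e-03,  1.97151786e-05]), 'tcp_pos': array([ 0.27301916, -0.61668746,  0.23032812]), 'orientation': array([-0.42171362,  1.99360934, -1.99007409]), 'contact_force': array([-0.13340102,  0.60410626,  0.50454222]), 'moment': array([-0.00080056,  0.04705855,  0.02242636]), 'grip_width': 0.08521025148619095}
side [[461.03010402   0.         324.17166023]
 [  0.         461.03010402 229.88228704]
 [  0.           0.           1.        ]] [ 0.30607194 -2.72588798  1.2882283 ] [0.55852888 0.19676527 0.85691278]
top [[523.85292567   0.         319.24331209]
 [  0.         523.85292567 246.23384417]
 [  0.           0.           1.        ]] [ 2.16031131 -2.18486521  0.13187773] [-0.03787262  0.57977948  0.98547292]
```

View pics/side0.png

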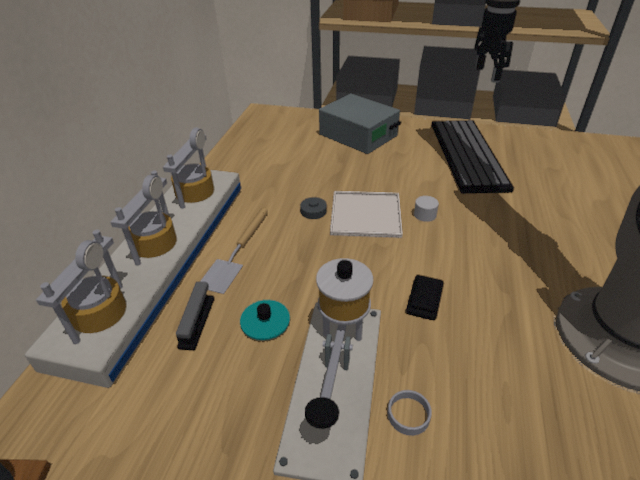

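View pics/top0.png

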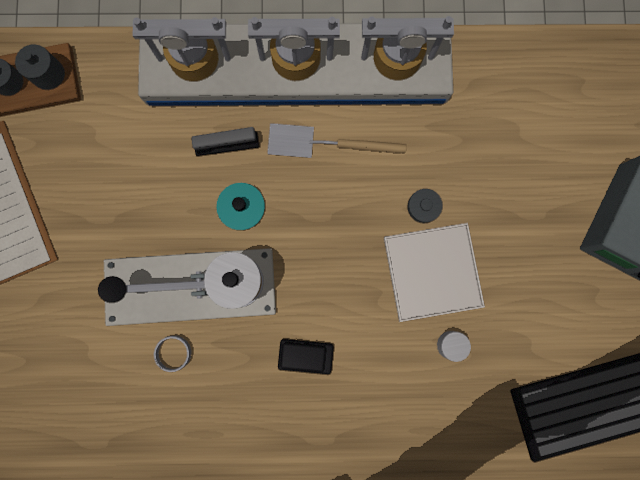

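The top view shows the cover knob at about (232,280), the lever pad at (112,289) and the tray centre at (434,273). In the side view the knob is at (345,268) and the pad at (321,412). The turquoise cover at (240,205) in the top view is the decoy. Next I'll refine these positions.

```bash
cat > h.py <<'E'
import numpy as np, cv2
from scipy.spatial.transform import Rotation as R
from bench import r
def cam(n):
    f=r.grab_frame(n); return f
def ray(f,uv):
    Rm=cv2.Rodrigues(np.array(f["rvec"]))[0]; t=np.array(f["tvec"]).ravel()
    c=-Rm.T@t; d=Rm.T@np.linalg.inv(f["intrinsics"])@np.array([uv[0],uv[1],1.]); return c,d
def atz(f,uv,z):
    c,d=ray(f,uv); return c+d*(z-c[2])/d[2]
def proj(f,P):
    return cv2.projectPoints(np.array(P,float).reshape(-1,3),np.array(f["rvec"]),np.array(f["tvec"]),np.array(f["intrinsics"]),None)[0].reshape(-1,2)
def tri(fs,uvs):
    A=np.zeros((3,3));b=np.zeros(3)
    for f,u in zip(fs,uvs):
        c,d=ray(f,u);d/=np.linalg.norm(d);M=np.eye(3)-np.outer(d,d);A+=M;b+=M@c
    return np.linalg.solve(A,b)
def crop(f,x0,y0,w,h,name,s=4):
    cv2.imwrite("pics/"+name,cv2.resize(f["frame"][y0:y0+h,x0:x0+w],None,fx=s,fy=s,interpolation=cv2.INTER_CUBIC))
E
python3 - <<'E'
from h import *
T=cam("top");S=cam("side")
for n,f in(("T",T),("S",S)): print(n,ray(f,(320,240))[0])
print("knob",tri([T,S],[(232,280),(345,268)]), atz(T,(232,280),.181))
print("pad",tri([T,S],[(112,289),(321,412)]), atz(T,(112,289),.112))
for u in [(386,238),(468,225),(483,306),(401,320)]: print("tray",atz(T,u,.012))
for u in [(104,260),(273,250),(276,314),(107,325)]: print("plate",atz(T,u,.015))
a=T["frame"][235:335,95:290]; b=S["frame"][250:440,280:390]
cv2.imwrite("pics/a.png",cv2.resize(a,None,fx=4,fy=4,interpolation=cv2.INTER_CUBIC))
cv2.imwrite("pics/b.png",cv2.resize(b,None,fx=3,fy=3,interpolation=cv2.INTER_CUBIC))
o=r.get_obs();print(R.from_rotvec(o["orientation"]).as_matrix())
E
```

```text
T [ 0.47031655 -0.02979219  1.04242516]
S [0.411249   0.64932758 0.70300679]
knob [0.51050743 0.10369146 0.16674932] [0.50904269 0.10141343 0.181     ]
pad [0.49960062 0.32643558 0.10263506] [0.49871796 0.32279247 0.112     ]
tray [ 0.59644972 -0.17744038  0.012     ]
tray [ 0.62087161 -0.34197307  0.012     ]
tray [ 0.46004066 -0.3646814   0.012     ]
tray [ 0.4348322  -0.20263658  0.012     ]
plate [0.55845837 0.37683394 0.015     ]
plate [0.57459485 0.04648602 0.015     ]
plate [0.44951377 0.04098007 0.015     ]
plate [0.43244783 0.36706057 0.015     ]
[[-9.14383227e-01 -5.02762299e-04  4.04849431e-01]
 [-4.04849737e-01  9.64155650e-04 -9.14382721e-01]
 [ 6.93792929e-05 -9.99999409e-01 -1.08515094e-03]]
```

View pics/a.png

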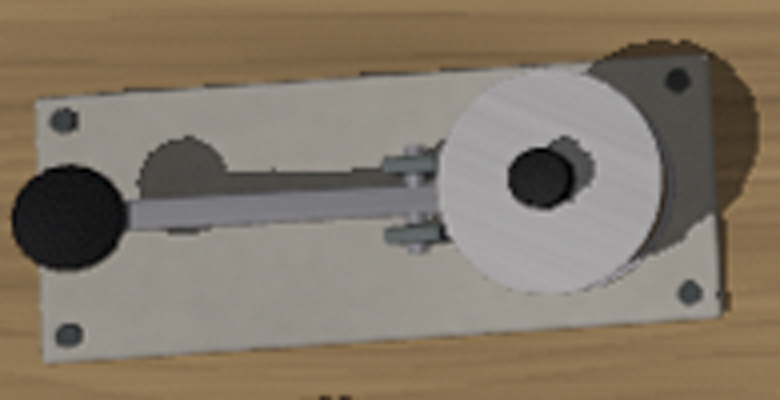

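View pics/b.png

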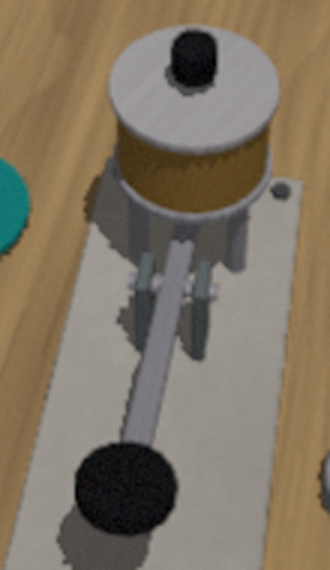

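```bash
python3 - <<'E'
from h import *
T=cam("top");S=cam("side")
print("knobtop",atz(T,(230.3,279.3),.181),"disc",atz(T,(232.4,280),.164), "side knob",atz(S,(345,269.3),.170))
d=atz(S,(280+195/3,250+89/3),.164);print("side disc",d)
p=atz(T,(112.2,289.3),.112);print("pad",p,atz(S,(322,413),.112))
k=np.array([.5085,.1025,.17])
v=(p-k)[:2];print(v,np.linalg.norm(v),np.degrees(np.arctan2(v[1],v[0])))
print("expected dist",.075+.15*np.cos(.25)-.01*np.sin(.25))
tr=np.array([atz(T,u,.012) for u in [(386,238),(468,225),(483,306),(401,320)]]);print(tr.mean(0))
print("spatula etc", atz(T,(175,352),0.02),atz(T,(306,355),.03),atz(T,(455,345),.04))
crop(T,370,210,130,125,"tray.png",5)
E
```

```text
knobtop [0.51022082 0.10420079 0.181     ] disc [0.5097993  0.10333561 0.164     ] side knob [0.51013475 0.11006355 0.17      ]
side disc [0.50656159 0.12766931 0.164     ]
pad [0.4981867 0.322426  0.112    ] [0.4971472  0.33263266 0.112     ]
[-0.0103133  0.219926 ] 0.22016768933275327 92.68488353321166
expected dist 0.21786282366405146
[ 0.52804854 -0.27168286  0.012     ]
spatula etc [0.37981908 0.23402519 0.02      ] [ 0.37180845 -0.01677232  0.03      ] [ 0.38765299 -0.29901159  0.04      ]
```

View pics/tray.png

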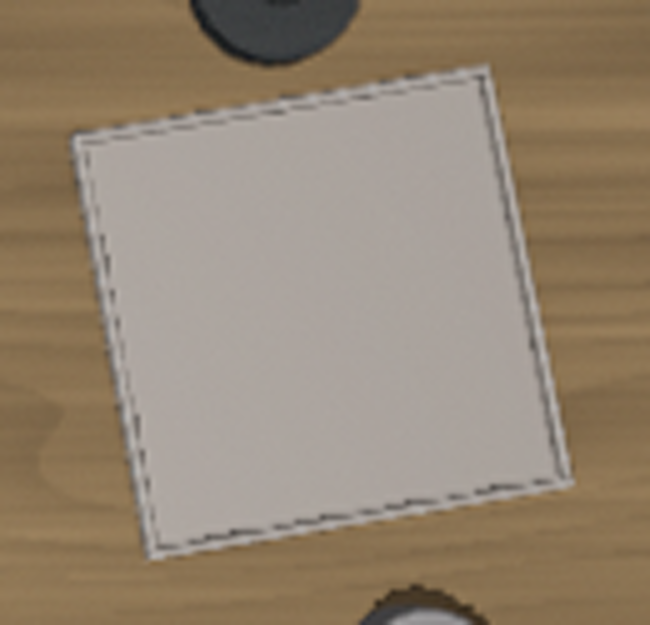

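Disc top is at z = 0.151 and the knob centre at z = 0.170. That puts the knob at about (0.510, 0.105) and the tray centre at about (0.528, -0.272). I'll write a helper that works out the moves.

```bash
cat >> h.py <<'E'
def plan(pos,ang=None):
    """shift (mm) and turn (deg) from the present tool pose to pos, tool down, jaw axis z at world angle ang deg"""
    o=r.get_obs();M=R.from_rotvec(o["orientation"]);Mm=M.as_matrix()
    z=Mm[:,2]
    if ang is None: ang=np.degrees(np.arctan2(z[1],z[0]))
    a=np.radians(ang);zt=np.array([np.cos(a),np.sin(a),0]);yt=np.array([0,0,-1.]);xt=np.cross(yt,zt)
    G=R.from_matrix(np.stack([xt,yt,zt],1))
    print("t",round(float(o["clock"]),2),"pos",o["tcp_pos"].round(4),"jaw",np.degrees(np.arctan2(z[1],z[0])).round(2),"F",o["contact_force"].round(2),"w",round(float(o["grip_width"]),4),"q",o["joints"].round(2))
    print("shift",(Mm.T@(np.array(pos)-o["tcp_pos"])*1000).round(1),"turn",np.degrees((M.inv()*G).as_rotvec()).round(2))
E
python3 - <<'E'
from h import *
T=cam("top");S=cam("side")
print("disc",atz(T,(232.4,280),.151),"side disc",atz(S,(280+195/3,250+88/3),.151))
print(proj(S,[[.51,.105,.17],[.51,.105,.181],[.498,.324,.112]]),proj(T,[[.51,.105,.181],[.51,.105,.151],[.498,.324,.112]]))
plan([.46,-.25,.231],-27)
plan([.51,.105,.24],12)
E
```

```text
disc [0.51038362 0.10530579 0.151     ] side disc [0.50901108 0.11432638 0.151     ]
[[345.67290237 267.22579385]
 [345.77588056 262.39291793]
 [322.85089433 407.1184337 ]] [[229.8104833  279.44041351]
 [232.57939024 280.22435348]
 [111.29836681 289.41676085]]
t 0.4 pos [ 0.2733 -0.6171  0.2312] jaw -66.12 F [ 1.01 -0.08  0.04] w 0.0851 q [ 1.05  0.48  0.02  1.56 -0.01  1.11 -0.08]
shift [-3.194e+02  2.000e-01 -2.601e+02] turn [ 1.000e-02 -3.912e+01 -1.000e-02]
t 0.4 pos [ 0.2733 -0.6171  0.2312] jaw -66.12 F [ 1.01 -0.08  0.04] w 0.0851 q [ 1.05  0.48  0.02  1.56 -0.01  1.11 -0.08]
shift [-508.8   -8.7 -564.5] turn [ 1.000e-02 -7.812e+01 -1.000e-02]
```

>>> drive_tool([
  [-64,0,-52,0,-8,0,85],
  [-128,0,-104,0,-16,0,85],
  [-192,0,-156,0,-24,0,85],
  [-256,0,-208,0,-32,0,85],
  [-319,0,-260,0,-39,0,85],
])

```text
clock: 0.9
tcp_pos: [0.3874, -0.3926, 0.2315]
orientation: [-0.95, 1.544, -1.545]
contact_force: [1.0, 0.1, -0.8]
grip_width: 0.0852
```

```bash
python3 - <<'E'
from h import *
plan([.51,.107,.235],12)
E
```

```text
t 0.9 pos [ 0.3874 -0.3926  0.2315] jaw -26.81 F [ 1.    0.11 -0.85] w 0.0852 q [ 0.85  0.28 -0.21  1.84  0.07  1.02  0.15]
shift [-501.3   -3.6 -115.9] turn [-2.000e-02 -3.881e+01  2.000e-02]
```

>>> drive_tool([
  [-48,0,-11,0,-4,0,85],
  [-96,0,-22,0,-8,0,85],
  [-144,0,-33,0,-12,0,85],
  [-192,0,-44,0,-16,0,85],
  [-240,0,-55,0,-20,0,85],
])

```text
clock: 1.4
tcp_pos: [0.4467, -0.1518, 0.2318]
orientation: [-1.152, 1.293, -1.296]
contact_force: [1.7, -0.4, 0.2]
grip_width: 0.0853
```

```bash
python3 - <<'E'
from h import *
plan([.51,.107,.235],12)
E
```

```text
t 1.4 pos [ 0.4467 -0.1518  0.2318] jaw -6.66 F [ 1.68 -0.45  0.22] w 0.0853 q [ 0.58  0.17 -0.42  2.    0.08  0.99 -0.  ]
shift [-264.4   -3.3   32.8] turn [ -0.07 -18.66   0.06]
```

>>> drive_tool([
  [-50,0,6,0,-4,0,85],
  [-100,0,12,0,-8,0,85],
  [-148,-1,19,0,-12,0,85],
  [-196,-2,25,0,-16,0,85],
  [-240,-3,31,0,-18.6,0,85],
])

```text
clock: 1.9
tcp_pos: [0.5056, 0.0854, 0.2352]
orientation: [-1.301, 1.05, -1.054]
contact_force: [1.1, -0.1, -0.4]
grip_width: 0.0849
```

```bash
python3 - <<'E'
from h import *
plan([.51,.107,.235],12)
E
```

```text
t 1.9 pos [0.5056 0.0854 0.2352] jaw 12.12 F [ 1.09 -0.11 -0.4 ] w 0.0849 q [ 0.24  0.26 -0.61  1.9   0.18  1.03 -0.24]
shift [-20.2   0.1   8.8] turn [-0.12  0.12  0.07]
```

>>> drive_tool([
  [-12,15,5,0,0,0,85],
  [-20,35,9,0,0,0,85],
  [-20,45,9,0,0,0,85],
  [-20,45,9,0,0,0,85],
])

```text
clock: 2.3
tcp_pos: [0.5093, 0.1059, 0.1888]
orientation: [-1.304, 1.052, -1.053]
contact_force: [0.3, -0.8, 0.4]
grip_width: 0.0851
```

```bash
python3 - <<'E'
from h import *
plan([.51,.107,.156],12)
S=cam("side");T=cam("top")
crop(S,270,180,160,140,"s1.png",5);crop(T,160,210,140,120,"t1.png",5)
E
```

```text
t 2.3 pos [0.5093 0.1059 0.1888] jaw 12.11 F [ 0.27 -0.76  0.38] w 0.0851 q [ 0.18  0.33 -0.61  1.93  0.23  0.95 -0.33]
shift [-0.9 32.8  1. ] turn [0.07 0.11 0.09]
```

View pics/s1.png

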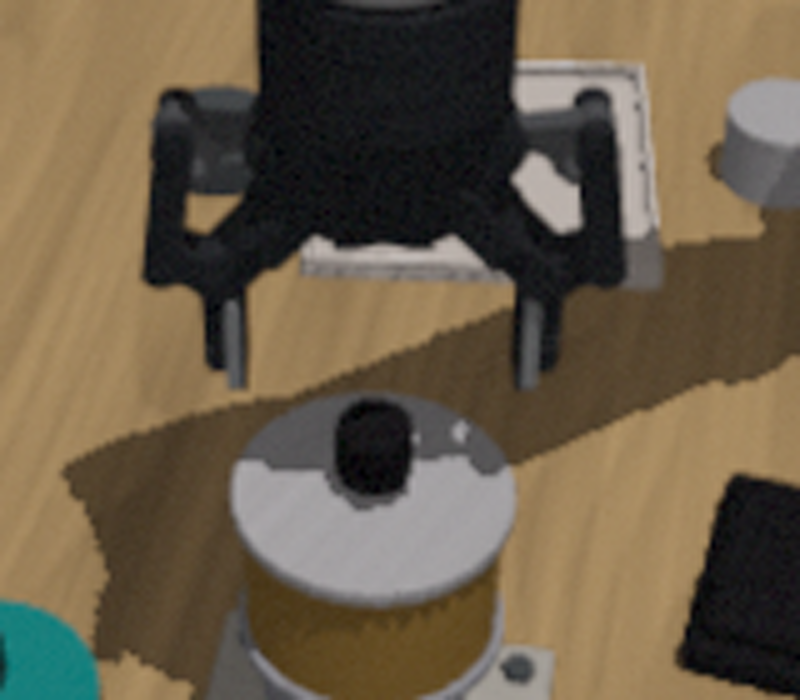

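View pics/t1.png

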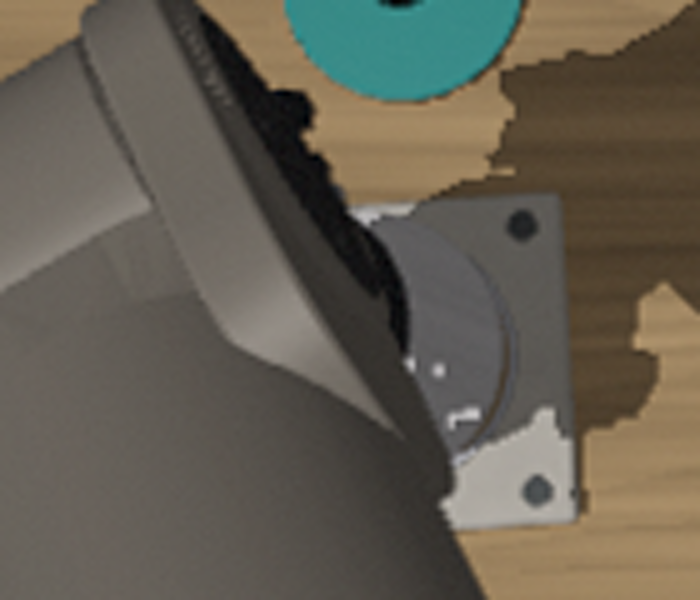

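Side view: the fingertips straddle the knob. Tip midpoint is near (346,257), and the knob is at x of about 344.6, y 259–279. I'll compare that with the projection of the known TCP to correct the camera bias.

```bash
python3 - <<'E'
from h import *
S=cam("side")
print(proj(S,[[.5093,.1059,.1888],[.5093,.1059,.2018],[.51,.105,.181],[.51,.105,.17],[.51,.105,.151]]))
M=R.from_rotvec(r.get_obs()["orientation"]).as_matrix();p=np.array([.5093,.1059,.2018])
print(proj(S,[p+M[:,2]*.0425,p-M[:,2]*.0425]))
E
```

```text
[[346.16503836 259.34202601]
 [346.29447592 253.43580387]
 [345.77588056 262.39291793]
 [345.67290237 267.22579385]
 [345.49938236 275.36927292]]
[[319.9685363  253.29601604]
 [372.68933284 253.57595765]]
```

>>> drive_tool([
  [0,12,2,0,0,0,85],
  [0,23,2,0,0,0,85],
  [0,31,2,0,0,0,85],
  [0,33,2,0,0,0,85],
  [0,33,2,0,0,0,85],
], squeeze=50)

```text
clock: 2.95
tcp_pos: [0.5124, 0.1063, 0.1572]
orientation: [-1.301, 1.051, -1.055]
contact_force: [-0.7, -0.0, 0.2]
grip_width: 0.085
```

>>> drive_tool([
  [0,0,0,0,0,0,60],
  [0,0,0,0,0,0,35],
  [0,0,0,0,0,0,10],
  [0,0,0,0,0,0,10],
  [0,0,0,0,0,0,10],
], squeeze=50)

```text
clock: 3.45
tcp_pos: [0.5127, 0.1063, 0.1577]
orientation: [-1.301, 1.051, -1.055]
contact_force: [-0.7, 0.1, 3.5]
grip_width: 0.0243
```

>>> drive_tool([
  [0,0,0,0,0,0,10],
  [0,0,0,0,0,0,10],
  [0,0,0,0,0,0,10],
])

```text
clock: 3.75
tcp_pos: [0.5127, 0.1063, 0.1577]
orientation: [-1.301, 1.051, -1.055]
contact_force: [0.3, -0.4, 1.2]
grip_width: 0.0245
```

```bash
python3 - <<'E'
from h import *
plan([.51,.105,.156],12)
S=cam("side")
crop(S,270,180,160,140,"s2.png",5)
E
```

```text
t 3.75 pos [0.5127 0.1063 0.1577] jaw 12.04 F [ 0.29 -0.41  1.2 ] w 0.0245 q [ 0.16  0.38 -0.59  1.96  0.27  0.88 -0.36]
shift [ 0.8  1.7 -2.9] turn [-0.13  0.04  0.09]
```

View pics/s2.png

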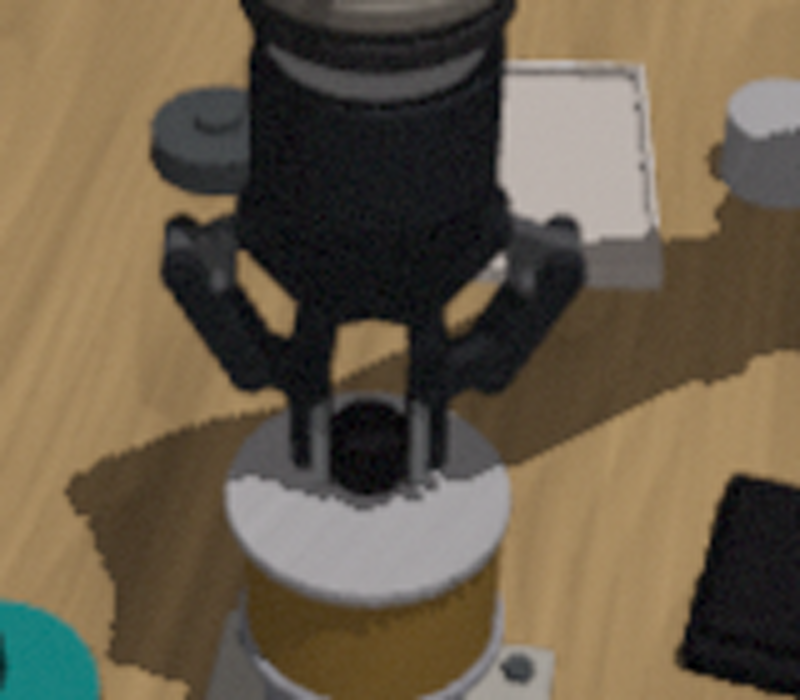

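The knob is held between the pads, seen at (344,269) in the side view. Opening is 24.5 mm. Lifting.

>>> drive_tool([
  [0,-6,0,0,0,0,10],
  [0,-16,0,0,0,0,10],
  [0,-30,0,0,0,0,10],
  [0,-45,0,0,0,0,10],
  [0,-60,0,0,0,0,10],
], squeeze=60)

```text
clock: 4.3
tcp_pos: [0.5128, 0.1065, 0.2195]
orientation: [-1.3, 1.05, -1.056]
contact_force: [0.9, -0.0, -0.6]
grip_width: 0.0239
```

>>> drive_tool([
  [0,-12,0,0,0,0,10],
  [0,-20,0,0,0,0,10],
  [0,-20,0,0,0,0,10],
])

```text
clock: 4.6
tcp_pos: [0.5134, 0.1068, 0.241]
orientation: [-1.298, 1.048, -1.057]
contact_force: [0.5, 0.7, -2.4]
grip_width: 0.024
```

```bash
python3 - <<'E'
from h import *
plan([.528,-.272,.238],-27)
S=cam("side")
crop(S,240,140,190,200,"s3.png",3)
T=cam("top");cv2.imwrite("pics/t3.png",T["frame"])
E
```

```text
t 4.6 pos [0.5134 0.1068 0.241 ] jaw 12.03 F [ 0.54  0.67 -2.35] w 0.024 q [ 0.2   0.28 -0.62  1.87  0.19  1.04 -0.29]
shift [373.5   3.3 -64.7] turn [-3.600e-01  3.903e+01 -1.000e-02]
```

View pics/s3.png

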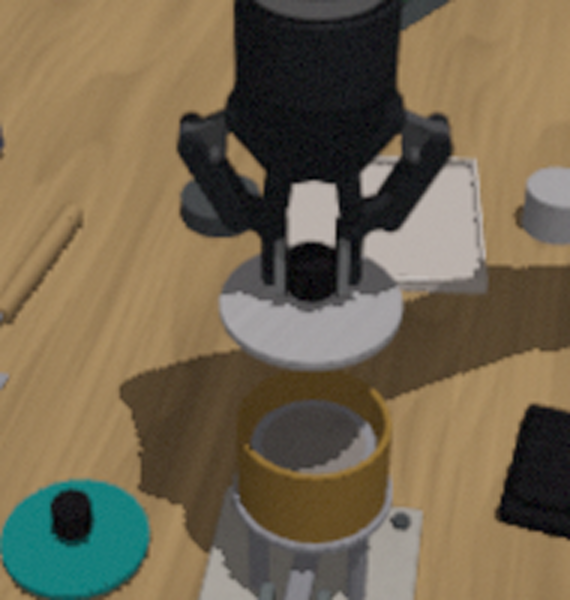

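The cover hangs level in the fingers, clear of the cell. The disc is centred at about (344,237) in the side view, and the cell mouth with the ring is visible below it. Now carrying it to the tray.

>>> drive_tool([
  [18,0,-3,0,2,0,10],
  [46,0,-8,0,5,0,10],
  [76,0,-13,0,8,0,10],
  [106,0,-18,0,11,0,10],
  [136,0,-24,0,14,0,10],
])

```text
clock: 5.2
tcp_pos: [0.5166, -0.0342, 0.2387]
orientation: [-1.191, 1.236, -1.239]
contact_force: [0.2, -0.3, -2.8]
grip_width: 0.0239
```

```bash
python3 - <<'E'
from h import *
plan([.528,-.272,.24],-27)
E
```

```text
t 5.2 pos [ 0.5166 -0.0342  0.2387] jaw -2.21 F [ 0.19 -0.35 -2.83] w 0.0239 q [ 0.38  0.25 -0.51  1.89  0.14  1.03 -0.23]
shift [237.2  -1.   20.5] turn [-0.11 24.79  0.06]
```

>>> drive_tool([
  [30,0,3,0,3,0,10],
  [65,0,6,0,7,0,10],
  [100,0,9,0,11,0,10],
  [135,0,12,0,15,0,10],
  [165,0,15,0,19,0,10],
])

```text
clock: 5.7
tcp_pos: [0.524, -0.2029, 0.2381]
orientation: [-1.008, 1.48, -1.483]
contact_force: [0.7, -1.2, -2.3]
grip_width: 0.0238
```

```bash
python3 - <<'E'
from h import *
plan([.528,-.272,.20],-27)
E
```

```text
t 5.7 pos [ 0.524  -0.2029  0.2381] jaw -21.58 F [ 0.75 -1.2  -2.33] w 0.0238 q [ 0.55  0.31 -0.36  1.8   0.13  1.05 -0.23]
shift [62.7 38.2 29.1] turn [-0.03  5.42  0.1 ]
```

>>> drive_tool([
  [25,0,11,0,2,0,10],
  [45,8,21,0,4,0,10],
  [58,18,27,0,5.4,0,10],
  [63,30,29,0,5.4,0,10],
  [63,38,29,0,5.4,0,10],
])

```text
clock: 6.2
tcp_pos: [0.5272, -0.2718, 0.1981]
orientation: [-0.951, 1.548, -1.546]
contact_force: [0.1, -0.4, -1.0]
grip_width: 0.0242
```

>>> drive_tool([
  [0,25,0,0,0,0,10],
  [0,50,0,0,0,0,10],
  [0,75,0,0,0,0,10],
  [0,95,0,0,0,0,10],
  [0,105,0,0,0,0,10],
])

```text
clock: 6.7
tcp_pos: [0.526, -0.2692, 0.0907]
orientation: [-0.954, 1.55, -1.541]
contact_force: [-0.7, 0.5, -1.7]
grip_width: 0.024
```

```bash
python3 - <<'E'
from h import *
plan([.528,-.272,.026],-27)
S=cam("side")
crop(S,300,140,150,140,"s4.png",4)
E
```

```text
t 6.7 pos [ 0.526  -0.2692  0.0907] jaw -26.78 F [-0.72  0.48 -1.66] w 0.024 q [ 0.58  0.53 -0.28  1.86  0.2   0.79 -0.27]
shift [ 1.5 64.7  3.4] turn [0.33 0.22 0.03]
```

View pics/s4.png

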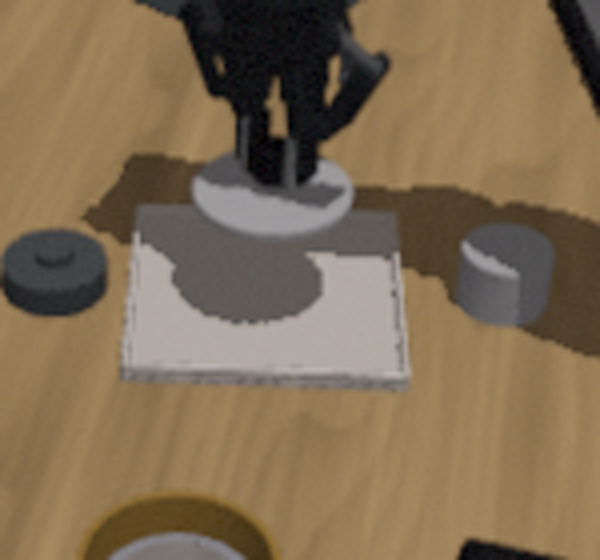

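The cover is level above the tray, disc at about (368,187) in the side view, and its shadow falls inside the tray. Lowering.

>>> drive_tool([
  [1,14,1,0,0,0,10],
  [2,28,2,0,0,0,10],
  [2,40,3,0,0,0,10],
  [2,50,3,0,0,0,10],
  [2,56,3,0,0,0,10],
])

```text
clock: 7.25
tcp_pos: [0.5268, -0.2723, 0.033]
orientation: [-0.955, 1.551, -1.54]
contact_force: [-0.3, -1.2, -1.3]
grip_width: 0.0241
```

>>> drive_tool([
  [0,2,0,0,0,0,10],
  [0,4,0,0,0,0,10],
  [0,6,0,0,0,0,10],
])

```text
clock: 7.55
tcp_pos: [0.5271, -0.2724, 0.0272]
orientation: [-0.955, 1.551, -1.541]
contact_force: [0.7, -0.1, -1.2]
grip_width: 0.0239
```

>>> drive_tool([
  [0,1,0,0,0,0,10],
  [0,2,0,0,0,0,10],
  [0,2,0,0,0,0,10],
])

```text
clock: 7.85
tcp_pos: [0.5272, -0.2724, 0.0253]
orientation: [-0.954, 1.551, -1.541]
contact_force: [-0.2, -0.2, -1.2]
grip_width: 0.0244
```

>>> drive_tool([
  [0,1,0,0,0,0,10],
  [0,1,0,0,0,0,10],
])

```text
clock: 8.05
tcp_pos: [0.5272, -0.2725, 0.0249]
orientation: [-0.955, 1.55, -1.541]
contact_force: [-1.5, 0.6, 4.0]
grip_width: 0.0237
```

Touchdown: the vertical force went from about -1.2 N to +4.0 N. Releasing.

>>> drive_tool([
  [0,0,0,0,0,0,27],
  [0,0,0,0,0,0,32],
  [0,0,0,0,0,0,45],
  [0,0,0,0,0,0,60],
  [0,0,0,0,0,0,70],
])

```text
clock: 8.55
tcp_pos: [0.5272, -0.2725, 0.0248]
orientation: [-0.954, 1.55, -1.541]
contact_force: [0.2, 0.5, 0.4]
grip_width: 0.0696
```

>>> drive_tool([
  [0,0,0,0,0,0,70],
  [0,0,0,0,0,0,70],
])

```text
clock: 8.75
tcp_pos: [0.5272, -0.2724, 0.0248]
orientation: [-0.954, 1.55, -1.541]
contact_force: [-0.1, -0.2, -0.5]
grip_width: 0.0702
```

>>> drive_tool([
  [0,-10,0,0,0,0,70],
  [0,-30,0,0,0,0,70],
  [0,-55,0,0,0,0,70],
  [0,-80,0,0,0,0,70],
  [0,-105,0,0,0,0,70],
])

```text
clock: 9.25
tcp_pos: [0.5279, -0.2727, 0.1316]
orientation: [-0.954, 1.55, -1.542]
contact_force: [-0.8, 0.1, -0.3]
grip_width: 0.0701
```

```bash
python3 - <<'E'
from h import *
plan([.498,.324,.20],33)
S=cam("side")
crop(S,300,140,150,140,"s5.png",4)
T=cam("top");cv2.imwrite("pics/t5.png",T["frame"])
E
```

```text
t 9.25 pos [ 0.5279 -0.2727  0.1316] jaw -26.8 F [-0.76  0.11 -0.3 ] w 0.0701 q [ 0.6   0.48 -0.3   1.82  0.18  0.87 -0.25]
shift [-519.1  -67.1 -296.1] turn [  0.32 -59.8   -0.14]
```

View pics/s5.png

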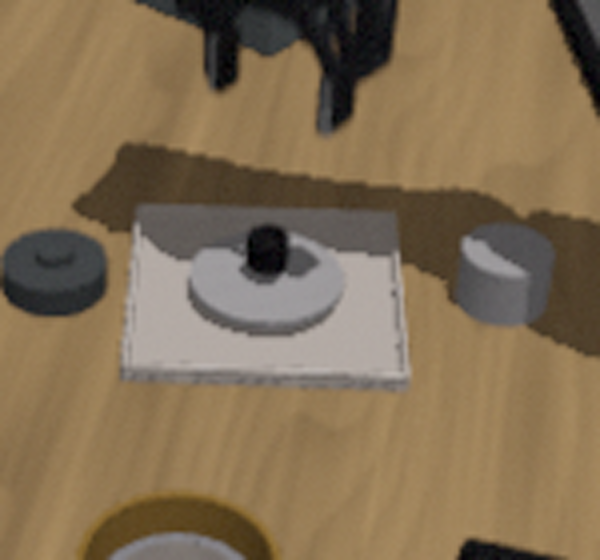

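View pics/t5.png

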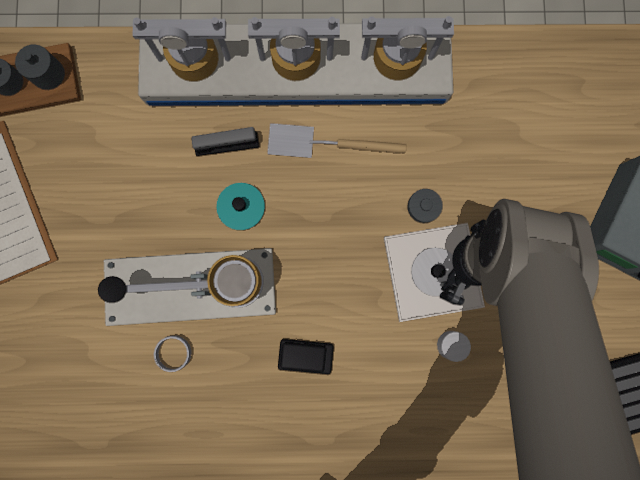

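The cover lies flat near the middle of the tray: disc at about (366,212) in the side view, knob at (438,271) in the top view. The fingers are clear of it. Next is the lever pad, travelling high with the fingers closed.

>>> drive_tool([
  [-20,-35,-10,0,-4,0,40],
  [-60,-70,-32,0,-9,0,20],
  [-100,-95,-55,0,-14,0,0],
  [-140,-98,-78,0,-19,0,0],
  [-182,-98,-103,0,-24,0,0],
], squeeze=40)

```text
clock: 9.85
tcp_pos: [0.5211, -0.0673, 0.2336]
orientation: [-1.185, 1.24, -1.246]
contact_force: [0.8, 0.4, -0.3]
grip_width: 0.0001
```

```bash
python3 - <<'E'
from h import *
plan([.498,.324,.225],33)
E
```

```text
t 9.85 pos [ 0.5211 -0.0673  0.2336] jaw -2.66 F [ 0.76  0.4  -0.29] w 0.0001 q [ 0.43  0.27 -0.5   1.88  0.15  1.02 -0.18]
shift [-389.8    8.   -41.2] turn [ -0.18 -35.66   0.14]
```

>>> drive_tool([
  [-40,0,-4,0,-4,0,0],
  [-85,0,-9,0,-8,0,0],
  [-130,0,-14,0,-12,0,0],
  [-175,0,-19,0,-16,0,0],
  [-215,0,-23,0,-20,0,0],
])

```text
clock: 10.35
tcp_pos: [0.5072, 0.1507, 0.2333]
orientation: [-1.338, 0.977, -0.983]
contact_force: [1.4, -0.0, -0.6]
grip_width: 0.0
```

```bash
python3 - <<'E'
from h import *
plan([.498,.324,.20],33)
E
```

```text
t 10.35 pos [0.5072 0.1507 0.2333] jaw 17.57 F [ 1.37 -0.01 -0.57] w 0.0 q [ 0.14  0.3  -0.66  1.87  0.22  1.04 -0.3 ]
shift [-168.1   33.    43.4] turn [ -0.15 -15.44   0.17]
```

>>> drive_tool([
  [-40,0,10,0,-4,0,0],
  [-85,5,22,0,-8,0,0],
  [-130,15,33,0,-12,0,0],
  [-160,28,42,0,-15,0,0],
  [-169,33,44,0,-15.4,0,0],
])

```text
clock: 10.85
tcp_pos: [0.4961, 0.3289, 0.1988]
orientation: [-1.429, 0.77, -0.772]
contact_force: [-0.5, 0.4, 1.3]
grip_width: 0.0001
```

>>> drive_tool([
  [0,25,0,0,0,0,0],
  [0,50,0,0,0,0,0],
  [0,60,0,0,0,0,0],
  [0,60,0,0,0,0,0],
])

```text
clock: 11.25
tcp_pos: [0.4958, 0.3272, 0.1374]
orientation: [-1.432, 0.772, -0.772]
contact_force: [-0.3, -0.2, 0.2]
grip_width: 0.0001
```

```bash
python3 - <<'E'
from h import *
plan([.498,.326,.112],33)
S=cam("side")
print(proj(S,[[.498,.3235,.112],r.get_obs()["tcp_pos"]]))
crop(S,250,280,160,160,"s6.png",4)
E
```

```text
t 11.25 pos [0.4958 0.3272 0.1374] jaw 33.26 F [-0.25 -0.25  0.16] w 0.0001 q [-0.18  0.54 -0.69  1.8   0.42  0.95 -0.46]
shift [ 2.2 25.4  1.3] turn [0.13 0.26 0.08]
[[322.93451078 406.78889683]
 [323.02876688 399.48579176]]
```

View pics/s6.png

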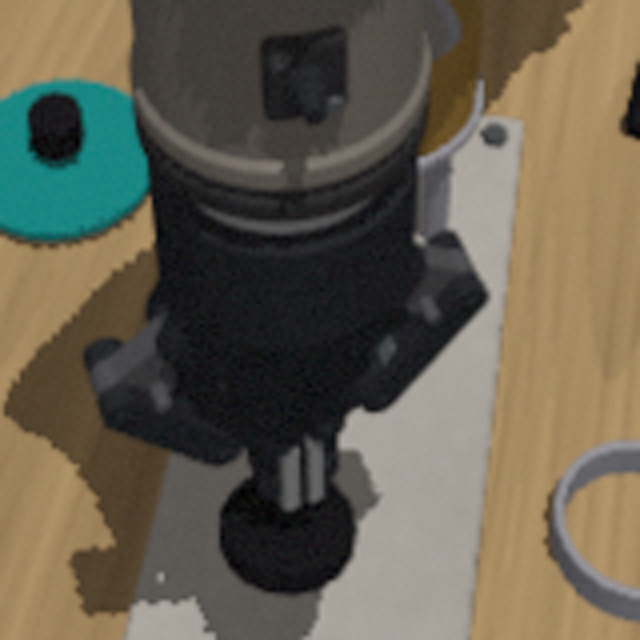

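Closed fingertips are at about (325,407) and the pad at about (322,412) in the side view, so the tips are over the pad. Pressing down.

>>> drive_tool([
  [1,12,0,0,0,0,0],
  [2,22,0,0,0,0,0],
  [2,28,0,0,0,0,0],
  [2,33,0,0,0,0,0],
  [2,38,0,0,0,0,0],
])

```text
clock: 11.8
tcp_pos: [0.4979, 0.3275, 0.1011]
orientation: [-1.428, 0.77, -0.772]
contact_force: [0.5, 2.1, 5.4]
grip_width: -0.0
```

```bash
python3 - <<'E'
from h import *
plan([.498,.327,.075],33)
E
```

```text
t 11.8 pos [0.4979 0.3275 0.1011] jaw 33.29 F [0.51 2.15 5.38] w -0.0 q [-0.19  0.59 -0.66  1.83  0.46  0.88 -0.49]
shift [ 0.5 26.1 -0.2] turn [-0.12  0.29  0.01]
```

>>> drive_tool([
  [0,6,0,0,0,0,0],
  [0,12,0,0,0,0,0],
  [0,18,0,0,0,0,0],
  [0,23,0,0,0,0,0],
  [0,26,0,0,0,0,0],
])

```text
clock: 12.3
tcp_pos: [0.498, 0.3295, 0.0755]
orientation: [-1.425, 0.769, -0.771]
contact_force: [1.0, 3.7, 6.7]
grip_width: 0.0001
```

>>> drive_tool([
  [0,0,0,0,0,0,0],
  [0,0,0,0,0,0,0],
  [0,0,0,0,0,0,0],
])

```text
clock: 12.6
tcp_pos: [0.498, 0.3296, 0.0755]
orientation: [-1.425, 0.769, -0.771]
contact_force: [-1.2, 0.5, 6.4]
grip_width: 0.0001
```

```bash
python3 - <<'E'
from h import *
plan([.498,.327,.075],33)
S=cam("side")
crop(S,250,250,160,190,"s7.png",3)
cv2.imwrite("pics/t7.png",cam("top")["frame"]);cv2.imwrite("pics/sf7.png",S["frame"])
E
```

```text
t 12.6 pos [0.498  0.3296 0.0755] jaw 33.36 F [-1.18  0.53  6.42] w 0.0001 q [-0.21  0.62 -0.64  1.84  0.49  0.84 -0.51]
shift [ 2.1  0.5 -1.4] turn [-0.27  0.36 -0.08]
```

View pics/s7.png

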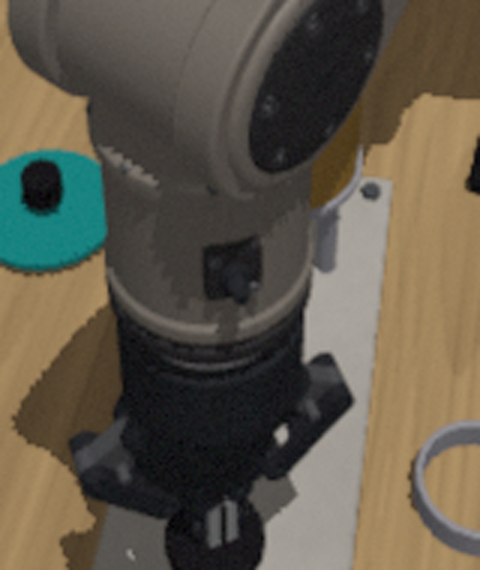

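View pics/t7.png

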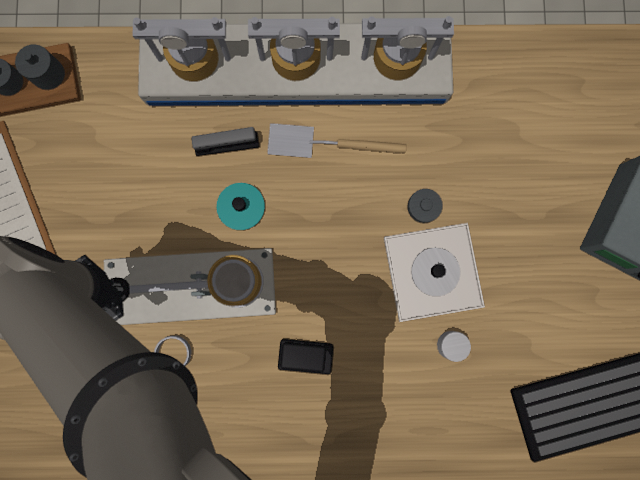

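The force of 6.4–6.7 N matches the 6.5 N expected at 0.25 rad, and the TCP height of 75.5 mm matches the level pad height of 75 mm. I'll hold for over a second and check the ring and the cover up close.

>>> drive_tool([
  [0,0,0,0,0,0,0],
  [0,0,0,0,0,0,0],
  [0,0,0,0,0,0,0],
  [0,0,0,0,0,0,0],
  [0,0,0,0,0,0,0],
])

```text
clock: 13.2
tcp_pos: [0.498, 0.3296, 0.0756]
orientation: [-1.425, 0.769, -0.771]
contact_force: [-0.9, 0.0, 6.0]
grip_width: -0.0
```

>>> drive_tool([
  [0,0,0,0,0,0,0],
  [0,0,0,0,0,0,0],
  [0,0,0,0,0,0,0],
  [0,0,0,0,0,0,0],
  [0,0,0,0,0,0,0],
])

```text
clock: 13.7
tcp_pos: [0.498, 0.3295, 0.0757]
orientation: [-1.425, 0.769, -0.771]
contact_force: [-1.2, -0.8, 5.8]
grip_width: -0.0002
```

```bash
python3 - <<'E'
from h import *
plan([.498,.3295,.075],33)
T=cam("top");a=cv2.imread("pics/t5.png")
c=lambda i:cv2.resize(i[245:315,195:275],None,fx=5,fy=5,interpolation=cv2.INTER_CUBIC)
cv2.imwrite("pics/ring.png",cv2.convertScaleAbs(np.hstack([c(a),c(T["frame"])]),alpha=1.5))
k=atz(T,(437.8,270.3),.048);d=atz(T,(435.5,271.5),.018);print("knob",k,"disc",d,"tray .528 -.2717")
print(proj(T,[[.528,-.2717,.018],[.5105,.105,.145],[.5105,.105,.126]]))
E
```

```text
t 13.7 pos [0.498  0.3295 0.0757] jaw 33.37 F [-1.15 -0.82  5.83] w -0.0002 q [-0.21  0.62 -0.64  1.84  0.49  0.84 -0.51]
shift [ 0.   0.7 -0.1] turn [-0.28  0.37 -0.04]
knob [ 0.52901113 -0.26957587  0.048     ] disc [ 0.52847618 -0.27219624  0.018     ] tray .528 -.2717
[[435.25667447 271.74531289]
 [233.11265803 280.08172174]
 [234.75019539 280.55141708]]
```

View pics/ring.png

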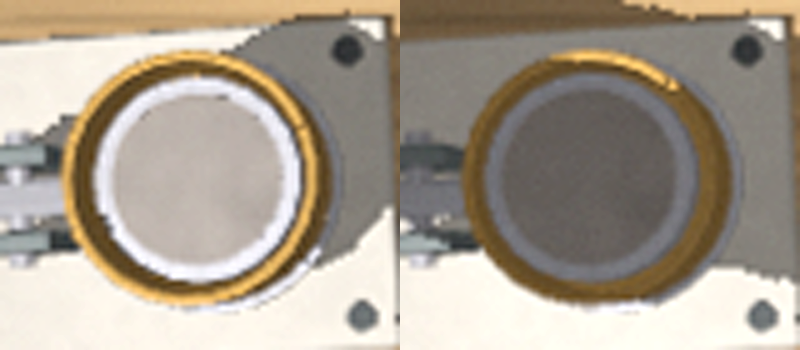

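The ring now sits concentric with the rim in the top view, at about x = 591 against about 592 in the enlarged crop. Before pressing it was about 5 px off from parallax, so it has risen flush. The cover is centred in the tray. Handing in.

```bash
python3 - <<'E'
from bench import r
print(r.hand_in())
E
```

```text
the job is handed in; nothing more can be done
None
```

I lifted the cover off the cell by its knob, set it down flat in the tray and let go. I then pressed the lever pad down with closed fingers and handed in at 13.7 s while still holding it there. The hand-in gives no verdict, so the results below are my own measurements.

- **Cover:** in the last top view its disc centre is at about (0.528, -0.272), within about 1 mm of the tray centre I measured. It is the right way up, and the fingers are well away from it.
- **Lever:** I had held it for over 1 s at hand-in, with the tool tip at 75.7 mm (75 mm is level, so about 0.245 rad). The push read 5.8–6.7 N, against the 6.5 N expected. In the top view the ring looks flush with the rim.
- **Bystanders:** by eye, all except the spare ring look unmoved in the last full top view. The arm partly hid the spare ring, but nothing came near it.
- **Disagreement:** the side camera's picture sat about 3–7 pixels lower than its calibration predicts. I used the top camera for positions instead, and the grasp and placement agreed with it.

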